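# Riddle exhaust fittings over the drain grate

### The job

Pick up the scoop by its red handle and tip everything in it out onto the grate so that the four nuts drop through into the pan below and the two big fittings stay on top. Stand the empty scoop back upright on the bench, pick the two big fittings off the grate and put them in the yellow bin. Every nut must end up in the pan under the bars, and the hammer, wrench and jar are to be left alone.

Things in the scene. Friction and masses are not known exactly. Their poses are not given: they have to be found in the camera images.
- grate: fixed blue open pan 238 x 248 mm (x by y), 72 mm high to its rim, walls 4 mm, with six round steel bars 8 mm thick running along its y axis at x = -85, -51, -17, 17, 51, 85 mm; gaps of 26 mm; bar tops 60 mm high, so the rim stands 12 mm above the bars. Origin: centre of the underside, z up
- scoop: loose aluminium scoop, 0.35 kg empty: floor 136 x 168 mm, 4 mm thick; walls 4 mm thick, 44 mm high on three sides; open mouth without lip on its -x side. A red blade handle spans it along y above the middle on two side straps (see scoop_grip). Contents start to slide at 30 to 40 degrees of slope; 55 to 65 empties it well. Origin: underside, 67 mm behind the mouth edge, z up
- scoop_grip (a point): centre of the scoop's red blade, 95 mm above the scoop's origin, axes as the scoop's. Blade 12 mm thick, 30 mm tall, 168 mm long in y, upper edge leaned 20 degrees back towards +x, away from the mouth: to grip it squarely the fingers point down and 20 degrees towards the mouth and close across its thickness
- scoop_mouth (a point): middle of the scoop's mouth edge, at x = -67, z = 2 mm in the scoop's frame
- bin: fixed yellow open bin, 180 x 180 mm outside, 75 mm high, walls and floor about 4 mm; origin: centre of the underside, z up
- coupling: loose big brass-coloured hexagonal pipe coupling, solid for handling, 36 mm across flats (flats face its +-x), 41.6 mm across corners, 34 mm long along its z; starts standing in the scoop; origin: centre of its lower end face
- stub: loose big copper-coloured flanged pipe stub: square flange 46 x 46 x 14 mm with a solid round spigot 34 mm diameter and 30 mm long on its +z side (44 mm overall); starts standing on its flange in the scoop; origin: centre of the flange's outer face, z towards the spigot
- nut0: loose steel hex nut, 17 mm across flats, 13 mm thick along z, starts lying flat in the scoop; passes between the bars in any attitude; origin: centre of its lower face
- nut1: like nut0
- nut2: like nut0
- nut3: like nut0
- hammer: loose hammer lying on the bench beyond the grate, about 300 mm long; a bystander; origin on its underside
- paste: loose green-labelled jar, 56 mm diameter, 75 mm high, standing on the bench; a bystander; origin: centre of its underside
- wrench: loose wrench lying on the bench; a bystander; origin on its underside
There are look-alikes about, which are no part of the job. Leave any pink look-alike of the stub alone.

How it is judged:
By the outcome, as a careful person would: the job done as asked, in the order asked, and still so for the second after the job is handed in, with the robot touching nothing.
It also fails if it takes over 72 s, if anything falls off the work surface, if the arm or the gripper's body presses on something with over 40 N, if the wrist force passes 120 N, or if a joint passes its speed limit or range.

### The arm

A 6-joint arm with a two-finger parallel gripper is mounted at the origin on the work surface. World frame = base frame: x ahead of the robot, y to its left, z up, the work surface at z = 0. Lengths are in m, angles in degrees, forces in N, time in s.
With the tool pointing down it reaches from about 0.4 to 0.825 m from the base axis. Payload 7 kg.
Tool frame: the origin (TCP) lies on the front face of the gripper's body, between the roots of the fingers; the fingertips stand 66 mm ahead of it and the grasp point (between the pads) lies 47 mm ahead of it; z points along the fingers, y is the line along which they close (so a half turn about z gives the same grasp; the last joint's range is limited). The gripper opens to 88 mm and grips with 3 to 60 N. Pads are 19 mm wide; open, the fingers measure 130 mm over their backs; the gripper's body (78 mm by 193 mm) begins 47 mm behind the grasp point.
Start: joints at [-56.832, 20.546, 0.682, 0, -70.136, -16.507], TCP at [0.194, -0.647, 0.292] pointing down, gripper open.
Joint ranges: [-176.03, 176.03], [-82.01, 121.73], [-58.28, 71.71], [-173.87, 95.51], [-174.79, -0.11], [-173.66, 173.66]. Speed limits (degrees/s): [136.94, 136.94, 172.46, 180, 180, 180].

### API

Orientations are given as [roll, pitch, yaw] about the fixed x, y, z axes, in that order (R = Rz(yaw) Ry(pitch) Rx(roll)).
In Python, from plant import ctrl gives the robot as it stands.
- The arm moves only by the tool send_rows, never from a script. Its argument "deltas" is a list of rows, each a list of 2 entries, a list of its own where there are three numbers: the shift along the tool's x, y, z each as a share of 800 mm, from -1 to 1, then the turn about the tool's z as a share of 90 degrees, from -1 to 1. A call has exactly 5 rows; each row is the pose to reach, as a shift and turn from the pose commanded when the call began, along the tool's axes at that moment; what a row does not reach only later rows make up. A row lasts 1/12 s, in which the tool goes at most 41.7 mm and 7.16 degrees, less where a joint would pass 70% of its speed; a pose out of reach is approached as far as the arm can. A call with a number of a shift or a turn outside -1 to 1 is refused whole. A call with a gripper value outside its range is refused whole. "gripper" is the opening, from 0 (shut) to 1 (fully open), set as the call begins (left out, the last holds). The fingers move at their own pace and stop on an object; the grip force is fixed at half the most. Time passes only in rows, so rows that repeat a pose let the fingers close, or fill a call up. It gives the time, the measured TCP pose, the force, the opening and the grip force at its end, in the units of the state.
- ctrl.get_obs(): the state, without advancing time (a new reading comes with each control period).
- ctrl.snapshot(name): name is "scene" or "top"; returns a dict with "color" (480x640x3 uint8, red, green, blue), "vertical_fov" (degrees; the focal length in pixels is half the picture's height over the tangent of half this angle, whatever the lens; pixels are square), "cx", "cy" (the principal point, pixels), "k1" (the pictures are not rectified: a ray, as slopes to the right and down, at radius r is drawn at 1 + k1 r^2 times it, then the intrinsics apply), "rvec" (rotation vector, rad) and "tvec" (3), from world to camera coordinates, as OpenCV has them. Camera axes: x right, y down, z forward; pixel columns grow to the right and rows downward; lengths in m; the calibration is good to about 2 mm. A picture is of the moment at which its call begins. There is no depth.
- ctrl.close_job(): hands the job in; it is judged then, once.
Trained networks look in a picture, given as the dict that the camera call returned (one of the last four; its "shot" number tells which), for a name from the list of things; names that differ only in an ending like _2 or _b are one class to them, and where a whole thing is asked for, a point or a joint stands for the part that bears it (a point fixed in the world has none). Each returns a list of dicts, best first, with "conf" (0 to 1); they miss things now and then, are a little off and sometimes report something else, mostly with a low value. They report only what shows in the picture. A call takes as long as a camera call. They do not tell look-alikes from the thing itself.
- ctrl.boxes_of(picture, thing): "xy" ([column, row] as shares, 0 to 1, of the picture: columns of its width, rows of its height, amid what is visible of it).
- ctrl.cut_out(picture, thing): "pixels" (480x640 bool, what is visible of it) and "xy" ([column, row] as shares, 0 to 1, of the picture: columns of its width, rows of its height, amid what is visible of it).
The state is a dict: "clock": time; "joint_pos": joint angles; "qvel": joint speeds; "tau": joint torques, N m; "tool_pos": TCP position; "orientation": TCP orientation; "force": force on the tool from outside, world axes, zero at the start; "moment": the same for the moment, N m; "opening": finger opening in m; "gripper_force": force on a finger pad.
Only numpy, scipy, OpenCV 4.12 (cv2) and the standard library are available. Lean on these libraries where they do the work, as an engineer would, in place of code of your own. Each camera call takes 0.05 s, during which the arm holds its last target. There are 200 camera calls.

## Working session

There is one attempt and no reset: what is moved stays moved. The work goes in short steps, Python scripts to look and compute and a tool call to move; the robot and the scene stay as the last step left them, time stands still between calls to the robot, and variables do not carry over. Pictures are saved under pics/ and viewed, at most 10 in all, crops included, and the job is handed in when it is done.

Besides the shell and the picture viewer there is one more tool, called after "Emit:" as name([rows], argument=value, ...), one row to a line, values as JSON. send_rows: Moves the arm, as the interface text tells. Shift numbers are shares of 800 mm and turn numbers shares of 90 degrees, none past 1 either way. Its arguments: {"type":"object","properties":{"deltas":{"type":"array","items":{"type":"array"}},"gripper":{"type":"number"}},"required":["deltas"]}

```bash
ls; mkdir -p pics
cat > h.py <<'E'
import numpy as np, cv2
from scipy.spatial.transform import Rotation as R
from plant import ctrl
def ray(s,px):
    f=240/np.tan(np.radians(s["vertical_fov"])/2)
    d=(np.array(px,float)-[s["cx"],s["cy"]])/f
    u=d.copy()
    for _ in range(20): u=d/(1+s["k1"]*(u@u))
    M=cv2.Rodrigues(np.array(s["rvec"],float))[0]; t=np.array(s["tvec"],float).ravel()
    return -M.T@t, M.T@np.array([u[0],u[1],1])
def atz(s,px,z):
    c,d=ray(s,px); return c+d*(z-c[2])/d[2]
def proj(s,P):
    P=np.atleast_2d(P); M=cv2.Rodrigues(np.array(s["rvec"],float))[0]
    q=P@M.T+np.array(s["tvec"],float).ravel(); u=q[:,:2]/q[:,2:]
    f=240/np.tan(np.radians(s["vertical_fov"])/2)
    return u*(1+s["k1"]*(u**2).sum(1,keepdims=True))*f+[s["cx"],s["cy"]]
def tri(a,pa,b,pb):
    c1,d1=ray(a,pa); c2,d2=ray(b,pb)
    A=np.stack([d1,-d2],1); k=np.linalg.lstsq(A,c2-c1,rcond=None)[0]
    p,q=c1+k[0]*d1,c2+k[1]*d2
    return (p+q)/2,np.linalg.norm(p-q)
def save(s,n,crop=None,k=1):
    im=s["color"][...,::-1]
    if crop: x0,y0,x1,y1=crop; im=im[y0:y1,x0:x1]
    cv2.imwrite("pics/"+n,cv2.resize(im,None,fx=k,fy=k))
E
python3 - <<'E'
from h import *
a=ctrl.snapshot("scene"); b=ctrl.snapshot("top")
save(a,"s0.png"); save(b,"t0.png")
o=ctrl.get_obs(); print(o)
for s,n in((a,"scene"),(b,"top")):
    print(n,ray(s,(320,240)),s["vertical_fov"],s["k1"])
    for t in["grate","scoop","scoop_grip","scoop_mouth","bin","coupling","stub","nut0","hammer","paste","wrench"]:
        print(t,[(np.round(np.array(d["xy"])*[640,480]).astype(int).tolist(),round(d["conf"],2)) for d in ctrl.boxes_of(s,t)][:6])
E
```

```text
pics
{'clock': 0.1, 'joint_pos': array([-5.68311006e+01,  2.05877985e+01,  6.37854865e-01, -1.56876852e-02,
       -7.01372055e+01, -1.65077190e+01]), 'qvel': array([-0.01986872, -0.15760132,  0.09364528,  0.00032537,  0.06398452,
        0.04874182]), 'tau': array([-6.31853782e-04, -5.84162915e+01,  2.93750364e+01,  7.01543257e+00,
        1.01617942e-02, -6.77601702e-05]), 'tool_pos': array([ 0.19340803, -0.64633185,  0.29130861]), 'orientation': array([ 1.79912252e+02, -1.06246714e-02, -1.63344153e+02]), 'force': array([ 0.11338812,  0.4423816 , -0.98464298]), 'moment': array([-0.04609601, -0.0281833 ,  0.01051862]), 'gripper_force': 0.0, 'opening': 0.08749952673262279}
scene (array([ 1.22241284, -0.33199963,  0.92882507]), array([-0.57547091,  0.30962849, -0.7570661 ])) 46.73842372959713 0.009400813134026069
grate [([308, 247], 0.63), ([161, 302], 0.6)]
scoop [([134, 299], 0.65)]
scoop_grip [([131, 296], 0.56)]
scoop_mouth [([135, 297], 0.57)]
bin [([420, 170], 0.64), ([201, 398], 0.29)]
coupling [([111, 311], 0.56)]
stub [([236, 309], 0.95), ([212, 262], 0.85), ([161, 300], 0.8), ([185, 352], 0.75), ([130, 370], 0.71), ([146, 292], 0.62)]
nut0 [([129, 288], 0.41), ([144, 289], 0.41)]
hammer [([389, 328], 0.68), ([159, 300], 0.42)]
paste [([463, 268], 0.79)]
wrench [([202, 401], 0.89), ([462, 267], 0.31)]
top (array([0.53604035, 0.01431815, 1.29009128]), array([ 0.04240554,  0.00143555, -0.99911715])) 51.07829336061008 -0.0727130918220041
grate [([324, 258], 0.94)]
scoop [([468, 278], 0.65)]
scoop_grip [([465, 281], 0.9)]
scoop_mouth [([468, 281], 0.67)]
bin [([190, 295], 0.81)]
coupling [([489, 272], 0.46), ([451, 261], 0.16)]
stub [([445, 216], 0.82), ([400, 290], 0.75), ([400, 232], 0.68), ([229, 180], 0.6)]
nut0 [([457, 284], 0.63), ([451, 259], 0.56)]
hammer [([302, 164], 0.97)]
paste [([227, 181], 0.57)]
wrench [([445, 178], 0.88), ([321, 257], 0.6), ([485, 274], 0.33)]
```

View pics/s0.png

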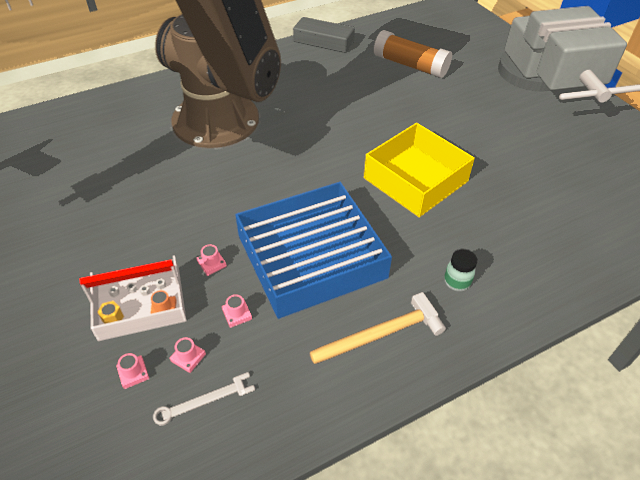

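View pics/t0.png

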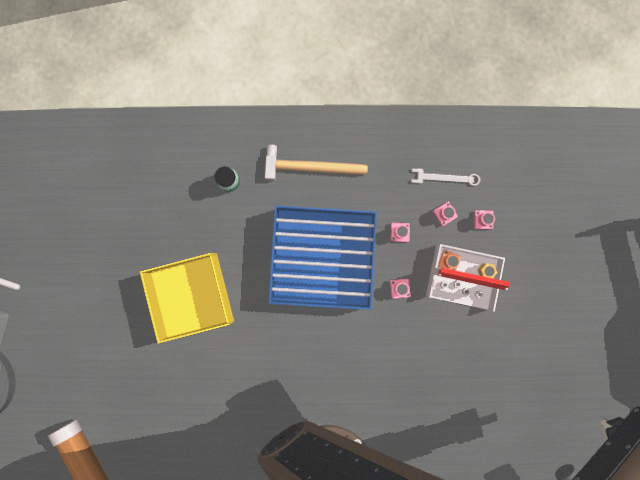

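```bash
cat >> h.py <<'E'
from scipy.optimize import minimize
def box(x0,x1,y0,y1,z0,z1): return np.array([[x,y,z] for x in(x0,x1) for y in(y0,y1) for z in(z0,z1)])
BLADE=R.from_euler('y',20,degrees=True).apply(box(-.006,.006,-.084,.084,-.015,.015))+[0,0,.095]
GRATE=box(-.119,.119,-.124,.124,0,.072); BIN=box(-.09,.09,-.09,.09,0,.075)
def pts(p,B): return R.from_euler('z',p[2]).apply(B)+[p[0],p[1],0]
def hullmask(q):
    m=np.zeros((480*4,640*4),np.uint8); cv2.fillConvexPoly(m,cv2.convexHull((q*4).round().astype(np.int32)),1); return m
def colmask(s,lo,hi):
    m=cv2.inRange(cv2.cvtColor(s["color"],cv2.COLOR_RGB2HSV),lo,hi)
    n,l,st,_=cv2.connectedComponentsWithStats(cv2.morphologyEx(m,cv2.MORPH_CLOSE,np.ones((9,9))))
    k=1+np.argmax(st[1:,4]); return np.argwhere((l==k)&(m>0))[:,::-1].astype(float)
def fit(shots,masks,B,p0):
    H=[hullmask(m+.5*0) for m in masks]
    def c(p):
        return -sum((h&g).sum()/(h|g).sum() for h,g in((h,hullmask(proj(s,pts(p,B)))) for s,h in zip(shots,H)))/len(H)
    r=minimize(c,p0,method="Nelder-Mead",options=dict(initial_simplex=np.array(p0)+np.array([[0,0,0],[.02,0,0],[0,.02,0],[0,0,.15]]),xatol=1e-4,fatol=1e-4))
    return r.x,-r.fun
E
python3 - <<'E'
from h import *
a=ctrl.snapshot("scene"); b=ctrl.snapshot("top")
for n,B,lo,hi,px in(("scoop",BLADE,(0,200,120),(3,255,255),(470,281)),("grate",GRATE,(100,120,40),(120,255,255),(323,257)),("bin",BIN,(26,150,80),(33,255,255),(188,298))):
    p0=[*atz(b,px,.05)[:2],0.25 if n=="bin" else -.1]
    ms=[colmask(s,lo,hi) for s in(a,b)]
    for m in ms: print(m.min(0),m.max(0),end=' ')
    p,q=fit((a,b),ms,B,p0); print(n,np.round(p,4),np.degrees(p[2]).round(2),round(q,3))
for px in[(445,216),(400,290),(400,232),(484,220)]: print("pink",atz(b,px,.02).round(3))
for px in[(453,261),(489,271)]: print("fit",atz(b,px,.04).round(3))
for px in[(445,285),(457,284),(466,292),(480,295)]: print("nut?",atz(b,px,.01).round(3))
save(b,"t0c.png",(380,190,540,330),5)
E
```

```text
Traceback (most recent call last):
  File "h.py", line 37, in colmask
    k=1+np.argmax(st[1:,4]); return np.argwhere((l==k)&(m>0))[:,::-1].astype(float)
        ~~~~~~~~~^^^^^^^^^^
ValueError: attempt to get argmax of an empty sequence
```

```bash
sed -i 's/m=cv2.inRange(cv2.cvtColor(s\["color"\],cv2.COLOR_RGB2HSV),lo,hi)/hs=cv2.cvtColor(s["color"],cv2.COLOR_RGB2HSV); hs[...,0]=(hs[...,0].astype(int)+10)%180; m=cv2.inRange(hs,lo,hi)/' h.py
cat > look.py <<'E'
from h import *
a=ctrl.snapshot("scene"); b=ctrl.snapshot("top")
print("hsv red",cv2.cvtColor(b["color"],cv2.COLOR_RGB2HSV)[276:286,470:472].reshape(-1,3)[:12:2].tolist())
for n,B,lo,hi,px in(("scoop",BLADE,(4,190,110),(14,255,255),(470,281)),("grate",GRATE,(110,120,40),(130,255,255),(323,257)),("bin",BIN,(33,150,80),(46,255,255),(188,298))):
    p0=[*atz(b,px,.05)[:2],0.25 if n=="bin" else -.1]
    ms=[colmask(s,lo,hi) for s in(a,b)]
    for m in ms: print(m.min(0),m.max(0),end=' ')
    p,q=fit((a,b),ms,B,p0); print(n,np.round(p,4),np.degrees(p[2]).round(2),round(q,3))
E
python3 - <<'E'
from look import *
for px in[(445,216),(400,290),(400,232),(484,220)]: print("pink",atz(b,px,.02).round(3))
for px in[(453,261),(489,271)]: print("fit",atz(b,px,.04).round(3))
save(b,"t0c.png",(380,190,540,330),5)
E
```

```text
hsv red [[1, 183, 243], [1, 179, 245], [1, 179, 178], [0, 161, 136], [1, 167, 136], [1, 157, 140]]Traceback (most recent call last):
  File "<stdin>", line 1, in <module>
  File "look.py", line 6, in <module>
    ms=[colmask(s,lo,hi) for s in(a,b)]
        ~~~~~~~^^^^^^^^^
  File "h.py", line 37, in colmask
    k=1+np.argmax(st[1:,4]); return np.argwhere((l==k)&(m>0))[:,::-1].astype(float)
        ~~~~~~~~~^^^^^^^^^^
    return _wrapfunc(a, 'argmax', axis=axis, out=out, **kwds)
    return bound(*args, **kwds)
ValueError: attempt to get argmax of an empty sequence
```

```bash
sed -i 's/(4,190,110),(14/(7,145,110),(13/;/hsv red/d' look.py
sed -i 's/k=1+np.argmax/print("ncomp",n,end=" ") if n<2 else 0; k=1+np.argmax/' h.py
python3 - <<'E'
from look import *
for px in[(445,216),(400,290),(400,232),(484,220)]: print("pink",atz(b,px,.02).round(3))
for px in[(453,261),(489,271)]: print("fit",atz(b,px,.04).round(3))
save(b,"t0c.png",(380,190,540,330),5)
E
```

```text
[ 79. 259.] [172. 287.] [439. 268.] [509. 288.] scoop [ 0.4928 -0.3528 -0.2158] -12.36 0.906
[236. 182.] [391. 318.] [269. 206.] [375. 308.] grate [ 0.547   0.0097 -0.0656] -3.76 0.988
[364. 123.] [474. 216.] [140. 253.] [233. 342.] bin [0.4501 0.3468 0.2513] 14.4 0.981
pink [ 0.649 -0.303  0.02 ]
pink [ 0.462 -0.185  0.02 ]
pink [ 0.609 -0.187  0.02 ]
pink [ 0.639 -0.403  0.02 ]
fit [ 0.535 -0.316  0.04 ]
fit [ 0.509 -0.407  0.04 ]
```

View pics/t0c.png

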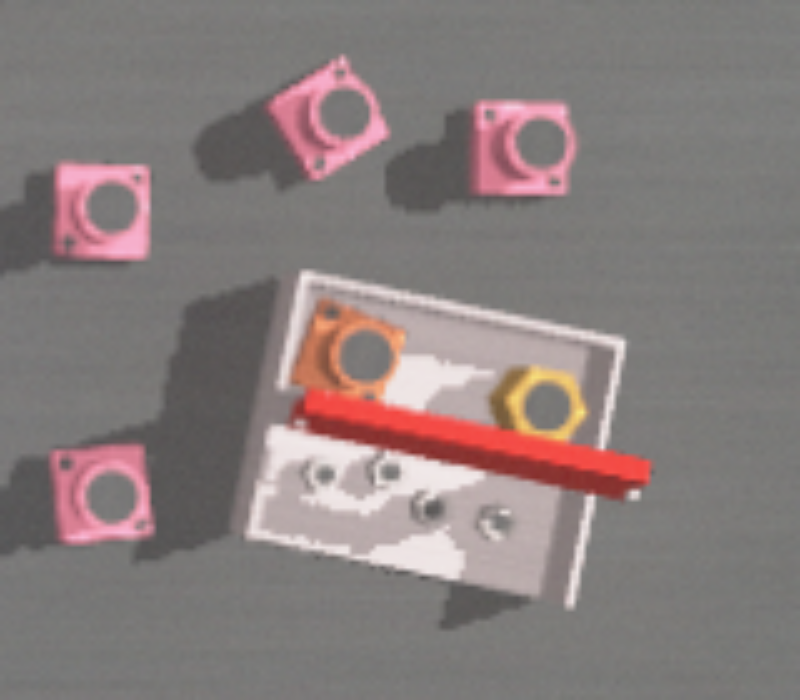

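```bash
cat > go.py <<'E'
import sys
from h import *
# usage: go.py x y z yaw : delta to the target in tool axes/units
def d(t,yaw,p=None,rpy=None):
    o=ctrl.get_obs(); p=o["tool_pos"] if p is None else p; rpy=o["orientation"] if rpy is None else rpy
    M=R.from_euler('xyz',rpy,degrees=True)
    return M.inv().apply(np.array(t)-p)/.8, -((yaw-rpy[2]+180)%360-180)/90
if __name__=="__main__":
    v=list(map(float,sys.argv[1:])); s,t=d(v[:3],v[3]); o=ctrl.get_obs()
    print("pos",o["tool_pos"].round(4),o["orientation"].round(2),"t",o["clock"],"open",round(o["opening"],4))
    print("shift",s.round(4),"turn",round(t,4),"rows>=",max(np.linalg.norm(s)*.8/.0417,abs(t)*90/7.16).round(1))
E
cat > chk.py <<'E'
from h import *
b=ctrl.snapshot("top")
p=(.4928,-.3528,-.2158)
for q in[(.069,.084,.048),(.069,-.084,.048),(-.067,.084,.0),(-.067,-.084,.0)]: print(proj(b,pts(p,np.array([q])))[0].round(1))
E
python3 chk.py
```

```text
[441.3 243.5]
[506.5 257.5]
[426.3 295.9]
[489.4 309.2]
```

Emit:
send_rows([
  [[-0.042,0.022,0.006],-0.06],
  [[-0.084,0.044,0.012],-0.12],
  [[-0.126,0.066,0.018],-0.18],
  [[-0.168,0.088,0.024],-0.24],
  [[-0.21,0.11,0.03],-0.3],
], gripper=1)

```text
clock: 1.97
tool_pos: [0.3301, -0.5129, 0.2681]
orientation: [-180.0, -0.0, -136.1]
force: [0.9, 0.2, -0.6]
opening: 0.0875
gripper_force: 0.0
```

```bash
python3 go.py .4928 -.3528 .235 -102.4
```

```text
pos [ 0.3301 -0.5129  0.2681] [-179.98   -0.   -136.09] t 1.9667 open 0.0875
shift [-0.2853  0.0032  0.0414] turn -0.3744 rows>= 5.5
```

Emit:
send_rows([
  [[-0.05,0,0.007],-0.07],
  [[-0.1,0,0.014],-0.14],
  [[-0.15,0,0.021],-0.21],
  [[-0.2,0.001,0.028],-0.28],
  [[-0.25,0.002,0.035],-0.35],
])

```text
clock: 2.38
tool_pos: [0.474, -0.3733, 0.2402]
orientation: [-180.0, -0.0, -104.5]
force: [1.4, -0.3, -1.2]
opening: 0.0879
gripper_force: 0.0
```

```bash
python3 go.py .4918 -.3533 .150 -102.4
```

```text
pos [ 0.474  -0.3733  0.2402] [-1.7996e+02 -1.0000e-02 -1.0452e+02] t 2.3833 open 0.0879
shift [-0.0298 -0.0152  0.1128] turn -0.0235 rows>= 2.3
```

Emit:
send_rows([
  [[-0.03,-0.015,0.04],-0.023],
  [[-0.03,-0.015,0.09],-0.023],
  [[-0.03,-0.015,0.115],-0.023],
  [[-0.03,-0.015,0.117],-0.023],
  [[-0.03,-0.015,0.117],-0.023],
])

```text
clock: 2.8
tool_pos: [0.4902, -0.3547, 0.1458]
orientation: [179.8, -0.0, -102.7]
force: [0.6, 0.4, 1.4]
opening: 0.0876
gripper_force: 0.0
```

Emit:
send_rows([
  [[0,0,0],0],
  [[0,0,0],0],
  [[0,0,0],0],
  [[0,0,0],0],
  [[0,0,0],0],
], gripper=0)

```text
clock: 3.22
tool_pos: [0.4908, -0.3552, 0.1476]
orientation: [-179.9, -0.0, -102.8]
force: [-0.2, 0.5, 0.7]
opening: 0.06
gripper_force: 0.0
```

Emit:
send_rows([
  [[0,0,0],0],
  [[0,0,0],0],
  [[0,0,0],0],
  [[0,0,0],0],
  [[0,0,0],0],
])

```text
clock: 3.63
tool_pos: [0.4905, -0.3548, 0.1465]
orientation: [180.0, 0.0, -102.8]
force: [0.3, -0.4, 0.8]
opening: 0.0263
gripper_force: 0.0
```

Run:
```python
from h import *
a=ctrl.snapshot("scene"); im=a["color"][200:420,40:320]; b=ctrl.snapshot("top")["color"][190:340,380:570]
x=cv2.resize(im,(560,440)); y=cv2.resize(b,(190*440//150//2,220))
c=np.zeros((440,560+y.shape[1],3),np.uint8); c[:,:560]=x; c[:220,560:]=y[:220]
print(c.shape); cv2.imwrite("pics/g1.png",c[...,::-1][:,:800])
```

```text
(440, 838, 3)
```

View pics/g1.png

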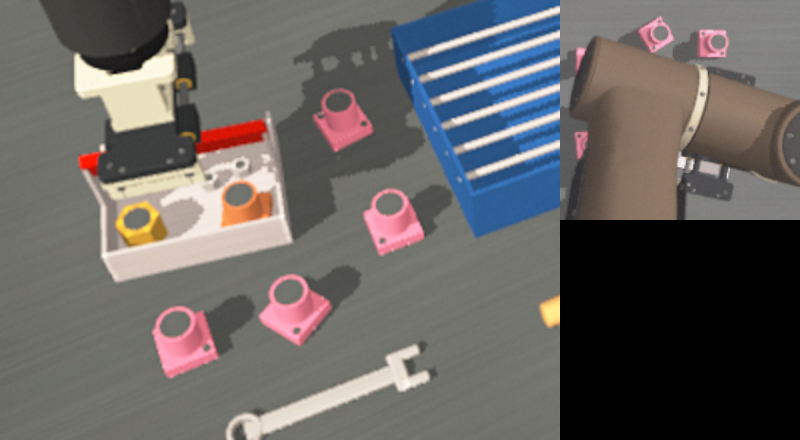

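Emit:
send_rows([
  [[0,0,0],0],
  [[0,0,0],0],
  [[0,0,0],0],
  [[0,0,0],0],
  [[0,0,0],0],
])

```text
clock: 4.15
tool_pos: [0.4906, -0.3548, 0.1466]
orientation: [180.0, -0.0, -102.8]
force: [0.5, -0.2, 2.2]
opening: 0.0198
gripper_force: 30.0
```

Emit:
send_rows([
  [[0,0,-0.004],0],
  [[0,0,-0.008],0],
  [[0,0,-0.012],0],
  [[0,0,-0.016],0],
  [[0,0,-0.02],0],
])

```text
clock: 4.57
tool_pos: [0.4901, -0.3547, 0.1625]
orientation: [179.9, 0.0, -102.8]
force: [-1.9, 0.3, -5.0]
opening: 0.0132
gripper_force: 29.0
```

Emit:
send_rows([
  [[0,0,-0.006],0],
  [[0,0,-0.014],0],
  [[0,0,-0.024],0],
  [[0,0,-0.036],0],
  [[0,0,-0.048],0],
])

```text
clock: 4.98
tool_pos: [0.4907, -0.3548, 0.202]
orientation: [-180.0, 0.0, -102.8]
force: [0.0, -0.0, -6.4]
opening: 0.0116
gripper_force: 30.0
```

Emit:
send_rows([
  [[0,0,-0.012],0],
  [[0,0,-0.024],0],
  [[0,0,-0.034],0],
  [[0,0,-0.042],0],
  [[0,0,-0.046],0],
])

```text
clock: 5.4
tool_pos: [0.4909, -0.355, 0.2391]
orientation: [-179.9, -0.0, -102.8]
force: [1.3, 0.0, -6.8]
opening: 0.0116
gripper_force: 30.0
```

Run:
```python
from h import *
o=ctrl.get_obs(); print(o["tool_pos"],o["force"],o["moment"],o["opening"])
a=ctrl.snapshot("scene"); save(a,"g2.png",(30,130,330,350),2.5)
```

```text
[ 0.49087653 -0.35496443  0.23913774] [ 1.281582    0.0259606  -6.75121549] [ 0.09080494  0.2109181  -0.00476865] 0.011600801862582938
```

View pics/g2.png

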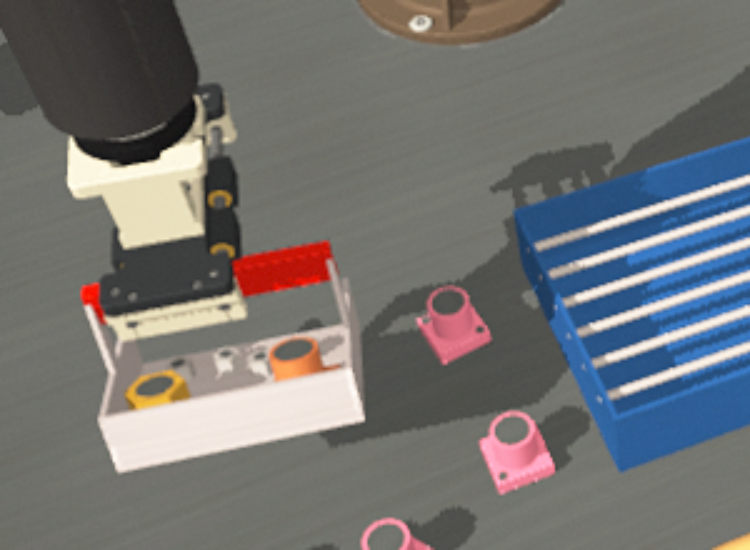

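Emit:
send_rows([
  [[-0.002,0,-0.001],0],
  [[-0.007,-0.001,-0.003],0],
  [[-0.015,-0.001,-0.005],0],
  [[-0.025,-0.002,-0.007],0],
  [[-0.037,-0.003,-0.008],0],
])

```text
clock: 5.87
tool_pos: [0.4996, -0.3257, 0.2441]
orientation: [180.0, 0.0, -102.8]
force: [-0.1, 0.2, -6.5]
opening: 0.012
gripper_force: 30.0
```

Emit:
send_rows([
  [[-0.015,-0.001,0],-0.005],
  [[-0.032,-0.003,0],-0.01],
  [[-0.052,-0.005,0],-0.015],
  [[-0.074,-0.007,0],-0.02],
  [[-0.097,-0.009,0],-0.025],
])

```text
clock: 6.28
tool_pos: [0.524, -0.2506, 0.2441]
orientation: [180.0, 0.0, -100.5]
force: [-0.2, 0.5, -6.5]
opening: 0.012
gripper_force: 30.0
```

Emit:
send_rows([
  [[-0.024,-0.003,0],-0.008],
  [[-0.048,-0.006,0],-0.016],
  [[-0.072,-0.009,0],-0.024],
  [[-0.096,-0.012,0],-0.032],
  [[-0.12,-0.015,0],-0.04],
])

```text
clock: 6.7
tool_pos: [0.5532, -0.158, 0.2442]
orientation: [-180.0, 0.0, -96.8]
force: [0.0, -0.1, -7.1]
opening: 0.0115
gripper_force: 30.0
```

Emit:
send_rows([
  [[-0.024,-0.004,0],-0.008],
  [[-0.046,-0.008,0],-0.016],
  [[-0.066,-0.012,0],-0.022],
  [[-0.084,-0.016,0],-0.028],
  [[-0.1,-0.019,0],-0.03],
])

```text
clock: 7.12
tool_pos: [0.578, -0.0806, 0.2442]
orientation: [-180.0, 0.0, -94.1]
force: [0.0, -0.3, -6.6]
opening: 0.0118
gripper_force: 30.0
```

```bash
python3 go.py .607 .006 .245 -93.8
```

```text
pos [ 0.578  -0.0806  0.2442] [-1.7999e+02  1.0000e-02 -9.4110e+01] t 7.1167 open 0.0118
shift [-0.1105 -0.0284 -0.001 ] turn -0.0034 rows>= 2.2
```

Emit:
send_rows([
  [[-0.018,-0.005,0],0],
  [[-0.036,-0.009,0],0],
  [[-0.053,-0.014,0],-0.003],
  [[-0.068,-0.018,0],-0.003],
  [[-0.08,-0.021,0],-0.003],
])

```text
clock: 7.53
tool_pos: [0.5997, -0.0186, 0.2441]
orientation: [-180.0, 0.0, -93.9]
force: [-0.4, 0.5, -6.2]
opening: 0.0116
gripper_force: 30.0
```

Emit:
send_rows([
  [[-0.01,-0.003,0],0],
  [[-0.018,-0.005,0],0],
  [[-0.024,-0.006,0],0],
  [[-0.028,-0.007,0],0],
  [[-0.029,-0.007,0],0],
])

```text
clock: 7.95
tool_pos: [0.6064, 0.003, 0.2441]
orientation: [180.0, -0.0, -93.9]
force: [0.4, -0.8, -7.0]
opening: 0.0116
gripper_force: 30.0
```

Run:
```python
from h import *
o=ctrl.get_obs(); print(o["tool_pos"],o["force"],o["moment"],o["opening"])
a=ctrl.snapshot("scene"); save(a,"g3.png",(200,80,460,340),2.3)
```

```text
[0.60642244 0.0029882  0.24412781] [ 0.39495334 -0.75974628 -6.95497024] [0.03291406 0.2906833  0.04407688] 0.01164742233397502
```

View pics/g3.png

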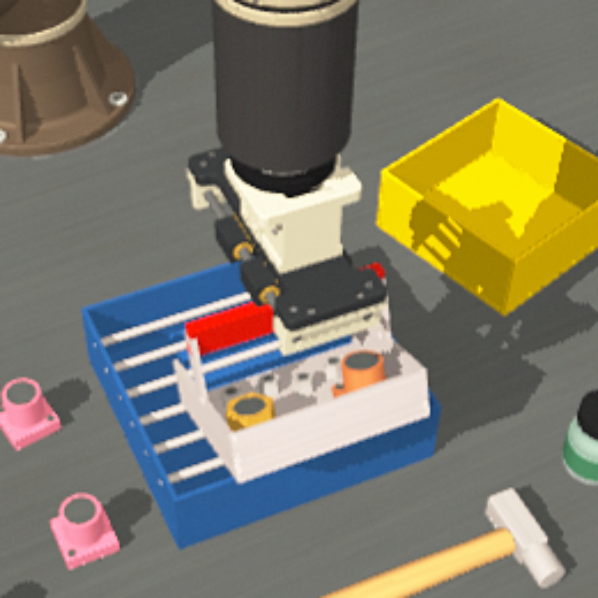

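Emit:
send_rows([
  [[0,-0.015,0.005],0],
  [[0,-0.03,0.01],0],
  [[0,0,0.01],0],
  [[0,-0.03,0.01],0],
  [[0,0,0.01],0],
])

```text
clock: 8.42
tool_pos: [0.6111, 0.0022, 0.232]
orientation: [179.9, -0.2, -93.9]
force: [3.1, 1.2, -2.5]
opening: 0.0117
gripper_force: 30.2
```

Emit:
send_rows([
  [[0,-0.03,0],0],
  [[0,0,0],0],
  [[0,0,0],0],
  [[0,0,0],0],
  [[0,0,0],0],
])

```text
clock: 8.83
tool_pos: [0.607, 0.0025, 0.2369]
orientation: [-179.9, 0.0, -94.0]
force: [-1.2, -0.1, -3.3]
opening: 0.0118
gripper_force: 30.0
```

```bash
cat > st.py <<'E'
from h import *
o=ctrl.get_obs(); print(o["tool_pos"].round(4),o["force"].round(2),o["moment"].round(3),o["opening"].round(4))
a=ctrl.snapshot("scene"); b=ctrl.snapshot("top")
for n in("coupling","stub","nut0"):
  for s,l in((a,"scene"),(b,"top")):
    print(n,l,[((np.array(d["xy"])*[640,480]).round(1).tolist(),atz(s,np.array(d["xy"])*[640,480],.08)[:2].round(3).tolist(),round(d["conf"],2)) for d in ctrl.boxes_of(s,n)][:8])
E
python3 st.py
```

```text
Traceback (most recent call last):
  File "st.py", line 2, in <module>
    o=ctrl.get_obs(); print(o["tool_pos"].round(4),o["force"].round(2),o["moment"].round(3),o["opening"].round(4))
                                                                                            ^^^^^^^^^^^^^^^^^^
AttributeError: 'float' object has no attribute 'round'
```

```bash
sed -i 's/,o\["opening"\].round(4)/,o["opening"]/' st.py
cat >> st.py <<'E'
save(a,"g4.png",(200,80,460,340),2.3)
E
python3 st.py
```

```text
[0.607  0.0025 0.2369] [-1.21 -0.13 -3.33] [-0.039  0.208  0.041] 0.011790854452139943
coupling scene [([294.5, 242.2], [0.559, -0.033], 0.56)]
coupling top [([346.9, 260.7], [0.537, -0.048], 0.44)]
stub scene [([187.2, 355.2], [0.702, -0.309], 0.96), ([234.4, 309.8], [0.653, -0.202], 0.95), ([134.5, 369.6], [0.687, -0.396], 0.78), ([209.7, 260.5], [0.524, -0.201], 0.76)]
stub top [([480.1, 219.0], [0.636, -0.374], 0.81), ([401.2, 286.7], [0.474, -0.179], 0.66), ([397.6, 232.3], [0.605, -0.172], 0.66), ([443.4, 214.8], [0.647, -0.284], 0.6), ([302.1, 254.9], [0.552, 0.059], 0.46)]
nut0 scene []
nut0 top []
```

View pics/g4.png

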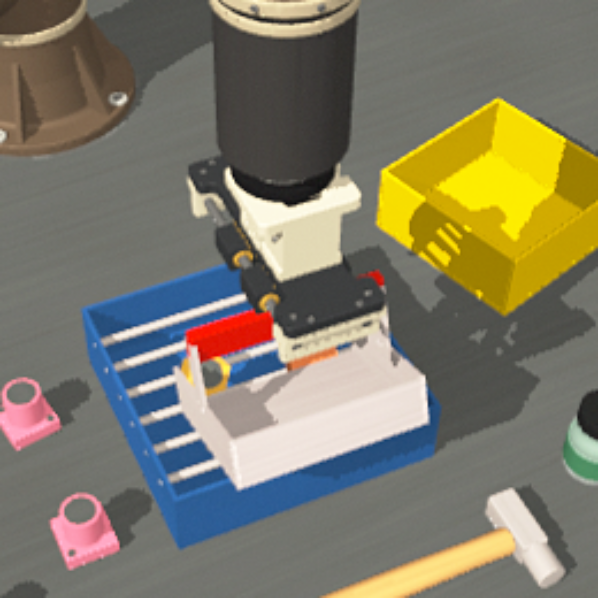

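Emit:
send_rows([
  [[0,-0.005,-0.01],0],
  [[0,-0.015,-0.03],0],
  [[0.01,-0.015,-0.045],0],
  [[0.04,-0.01,-0.05],0.01],
  [[0.08,0,-0.05],0.02],
])

```text
clock: 9.65
tool_pos: [0.6034, -0.0605, 0.2783]
orientation: [-179.8, 0.0, -95.6]
force: [0.3, -1.0, -3.0]
opening: 0.0117
gripper_force: 30.0
```

Emit:
send_rows([
  [[0.04,0.015,0],0.01],
  [[0.08,0.03,0],0.02],
  [[0.12,0.045,0],0.03],
  [[0.16,0.06,0],0.04],
  [[0.2,0.075,0],0.05],
])

```text
clock: 10.07
tool_pos: [0.5252, -0.2159, 0.2772]
orientation: [-179.9, -0.0, -100.3]
force: [0.8, -0.1, -2.3]
opening: 0.0118
gripper_force: 30.0
```

```bash
python3 go.py .475 -.353 .170 -102.8
```

```text
pos [ 0.5252 -0.2159  0.2772] [-179.95   -0.   -100.28] t 10.0667 open 0.0118
shift [0.1799 0.0313 0.1339] turn 0.028 rows>= 4.3
```

Emit:
send_rows([
  [[0.04,0.008,0.005],0.007],
  [[0.08,0.015,0.02],0.014],
  [[0.12,0.023,0.045],0.021],
  [[0.155,0.028,0.075],0.028],
  [[0.175,0.031,0.1],0.028],
])

```text
clock: 10.48
tool_pos: [0.4755, -0.3503, 0.196]
orientation: [-180.0, -0.0, -102.9]
force: [0.8, 0.1, -3.3]
opening: 0.0117
gripper_force: 30.0
```

Emit:
send_rows([
  [[0.006,0.001,0.02],0],
  [[0.006,0.001,0.033],0],
  [[0.006,0.001,0.038],0],
  [[0.006,0.001,0.043],0],
  [[0.006,0.001,0.046],0],
])

```text
clock: 10.9
tool_pos: [0.4791, -0.3545, 0.1646]
orientation: [-179.5, -0.3, -102.6]
force: [1.3, -4.0, 24.9]
opening: 0.0128
gripper_force: 30.9
```

Emit:
send_rows([
  [[0,-0.006,0.002],0],
  [[0,-0.014,0.005],0],
  [[0,-0.023,0.01],0],
  [[0,-0.032,0.015],0],
  [[0,-0.04,0.017],0],
], gripper=0.3)

```text
clock: 11.32
tool_pos: [0.5061, -0.3587, 0.1449]
orientation: [179.8, 0.0, -102.7]
force: [-3.6, 1.3, 1.9]
opening: 0.0257
gripper_force: 1.6
```

Run:
```python
from h import *
o=ctrl.get_obs(); print(o["tool_pos"].round(4),o["force"].round(2),o["opening"])
a=ctrl.snapshot("scene"); m=colmask(a,(7,145,110),(13,255,255)); print(m.min(0),m.max(0)) 
save(a,"g5.png",(30,130,460,350),1.8)
```

```text
[ 0.5061 -0.3587  0.1449] [-3.64  1.33  1.9 ] 0.025710885246386896
[138. 265.] [172. 281.]
```

View pics/g5.png

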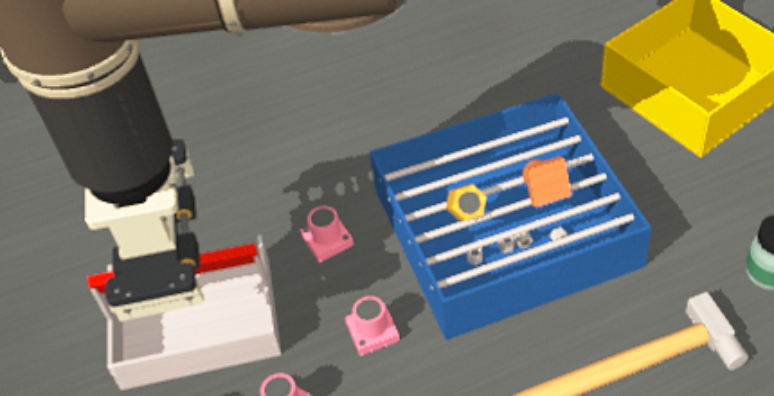

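Emit:
send_rows([
  [[0,0,0],0],
  [[0,0,0],0],
  [[0,0,0],0],
  [[0,0,0],0],
  [[0,0,0],0],
], gripper=0.9)

```text
clock: 11.78
tool_pos: [0.5061, -0.3592, 0.146]
orientation: [-180.0, -0.0, -102.8]
force: [0.6, 0.2, -1.0]
opening: 0.054
gripper_force: 0.0
```

Emit:
send_rows([
  [[0,0,-0.005],0],
  [[0,0,-0.02],0],
  [[0,0,-0.05],0],
  [[0,0,-0.09],0],
  [[0,0,-0.14],0],
])

```text
clock: 12.2
tool_pos: [0.5052, -0.3588, 0.2582]
orientation: [179.8, 0.0, -102.8]
force: [1.3, -0.6, 0.4]
opening: 0.0785
gripper_force: 0.0
```

```bash
cat > lk2.py <<'E'
from h import *
a=ctrl.snapshot("scene"); b=ctrl.snapshot("top")
ms=[colmask(s,(7,145,110),(13,255,255)) for s in(a,b)]
for s,l in((a,"scene"),(b,"top")):
  for n in("coupling","stub","nut0"):
    for d in ctrl.cut_out(s,n):
      q=np.array(d["xy"])*[640,480]; w=atz(s,q,.08)
      if abs(w[0]-.547)<.13 and abs(w[1])<.14:
        ys,xs=np.nonzero(d["pixels"]); r=cv2.minAreaRect(np.stack([xs,ys],1).astype(np.float32))
        print(l,n,round(d["conf"],2),q.round(1),w[:2].round(3),"px",len(xs),"rect",np.round(r[0],1),np.round(r[1],1),round(r[2],1))
E
cat > l3.py <<'E'
from lk2 import *
A=cv2.resize(a["color"][180:320,230:400],None,fx=3,fy=3); B=cv2.resize(b["color"][195:315,260:385],None,fx=3,fy=3)
c=np.zeros((420,510+375,3),np.uint8); c[:420,:510]=A; c[:360,510:]=B
c=cv2.resize(c,(796,378)); cv2.imwrite("pics/g6.png",c[...,::-1])
E
python3 l3.py
```

```text
ncomp 1 Traceback (most recent call last):
  File "l3.py", line 1, in <module>
    from lk2 import *
  File "lk2.py", line 3, in <module>
    ms=[colmask(s,(7,145,110),(13,255,255)) for s in(a,b)]
        ~~~~~~~^^^^^^^^^^^^^^^^^^^^^^^^^^^^
  File "h.py", line 37, in colmask
    print("ncomp",n,end=" ") if n<2 else 0; k=1+np.argmax(st[1:,4]); return np.argwhere((l==k)&(m>0))[:,::-1].astype(float)
                                                ~~~~~~~~~^^^^^^^^^^
    return _wrapfunc(a, 'argmax', axis=axis, out=out, **kwds)
    return bound(*args, **kwds)
ValueError: attempt to get argmax of an empty sequence
```

```bash
sed -i '/^ms=/d' lk2.py; python3 l3.py
```

```text
scene coupling 0.61 [290.6 242.2] [ 0.555 -0.04 ] px 353 rect [289.  241.5] [19. 22.] 90.0
scene stub 0.81 [332.8 231.2] [0.568 0.049] px 529 rect [333.5 229.1] [24.9 23.4] 74.1
scene nut0 0.49 [321.7 264.1] [ 0.633 -0.011] px 55 rect [321.  262.5] [7. 8.] 90.0
scene nut0 0.46 [309.6 265.7] [ 0.626 -0.034] px 43 rect [311.5 265. ] [6. 7.] 90.0
scene nut0 0.46 [340.3 259.6] [0.64  0.027] px 54 rect [340.5 259. ] [6. 9.] 90.0
top coupling 0.56 [341.5 260.9] [ 0.537 -0.035] px 276 rect [343.  258.5] [19. 16.] 90.0
top stub 0.89 [305.4 248.1] [0.568 0.051] px 390 rect [304.  253.5] [23. 20.] 90.0
top nut0 0.46 [319.4 243.7] [0.578 0.017] px 41 rect [320.5 243.5] [5. 7.] 90.0
```

View pics/g6.png

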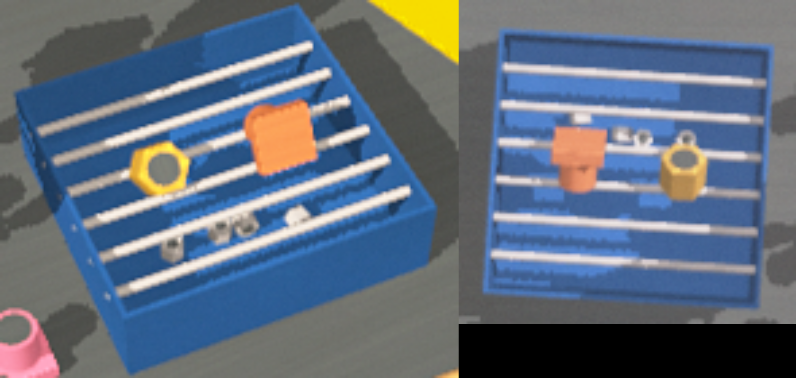

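```bash
cat > f6.py <<'E'
from h import *
a=ctrl.snapshot("scene"); b=ctrl.snapshot("top")
t=np.radians(np.arange(0,360,60)+30)
hexp=np.stack([.0208*np.cos(t),.0208*np.sin(t)],1)
COUP=np.vstack([np.c_[hexp,np.full(6,z)] for z in(-.017,.017)])
c=np.linspace(0,2*np.pi,24); circ=.017*np.stack([np.cos(c),np.sin(c)],1)
STUB=np.vstack([box(-.023,.023,-.023,.023,-.022,-.008),np.c_[circ,np.full(24,.022)]])
def getm(s,n):
    for d in ctrl.cut_out(s,n):
        w=atz(s,np.array(d["xy"])*[640,480],.08)
        if abs(w[0]-.547)<.13 and abs(w[1])<.14: return np.argwhere(d["pixels"])[:,::-1].astype(float)
def P(p,B): return R.from_euler('zyx',[p[3]-.0656,p[4],p[5]]).apply(B)+p[:3]
for n,B,y0,tl in(("coupling",COUP,-.035,(.4,.8,1.2)),("stub",STUB,.05,(-2.4,-2.0,-1.6))):
    ms=[getm(s,n) for s in(a,b)]; ok=[i for i in(0,1) if ms[i] is not None]; S=[(a,b)[i] for i in ok]; H=[hullmask(ms[i]+.0) for i in ok]
    best=None
    for al in tl:
        f=lambda p:-sum((h&g).sum()/(h|g).sum() for h,g in((h,hullmask(proj(s,P(p,B)))) for s,h in zip(S,H)))/len(H)
        p0=np.array([.55,y0,.075,0,al,0]); sx=np.vstack([p0]+[p0+np.eye(6)[i]*[.015,.015,.015,.3,.3,.2][i] for i in range(6)])
        r=minimize(f,p0,method="Nelder-Mead",options=dict(initial_simplex=sx,maxfev=350))
        print(n,len(H),r.x[:3].round(4),np.degrees(r.x[3:]).round(0),round(-r.fun,3))
E
timeout 400 python3 f6.py; python3 go.py .549 -.04 .20 176.2; python3 -c "
from h import *
print(ctrl.get_obs()['joint_pos'].round(1))"
```

```text
coupling 2 [ 0.5444 -0.0395  0.0728] [-4. 38.  8.] 0.922
coupling 2 [ 0.5439 -0.0393  0.0713] [ 7. 40.  8.] 0.916
coupling 2 [ 0.5435 -0.0392  0.0712] [21. 40. 10.] 0.91
stub 1 [0.5581 0.0518 0.0734] [   7. -132.   -3.] 0.921
stub 1 [0.5528 0.0546 0.071 ] [   8. -121.    2.] 0.953
stub 1 [0.5494 0.0569 0.0685] [   8. -101.    8.] 0.903
pos [ 0.5062 -0.3592  0.2575] [ 179.97    0.   -102.77] t 13.0 open 0.0789
shift [-0.401   0.036   0.0719] turn 0.9004 rows>= 11.3
[-17.4  16.9  -9.3   0.  -63.8   4.6]
```

Emit:
send_rows([
  [[-0.033,0.003,0.006],0.078],
  [[-0.067,0.006,0.012],0.156],
  [[-0.1,0.009,0.018],0.234],
  [[-0.134,0.012,0.024],0.312],
  [[-0.167,0.015,0.03],0.39],
], gripper=0.8)

```text
clock: 13.42
tool_pos: [0.524, -0.2251, 0.2336]
orientation: [-180.0, 0.0, -138.2]
force: [0.3, 0.4, -0.1]
opening: 0.0702
gripper_force: 0.0
```

```bash
python3 go.py .544 -.0395 .18 176.2
```

```text
pos [ 0.524  -0.2251  0.2336] [-179.99    0.   -138.23] t 13.4167 open 0.0702
shift [-0.1732  0.1565  0.067 ] turn 0.5063 rows>= 6.4
```

Emit:
send_rows([
  [[-0.034,0.031,0.01],0.078],
  [[-0.068,0.062,0.02],0.156],
  [[-0.102,0.093,0.03],0.234],
  [[-0.136,0.124,0.04],0.312],
  [[-0.168,0.152,0.05],0.39],
])

```text
clock: 13.83
tool_pos: [0.5419, -0.0463, 0.1942]
orientation: [180.0, 0.0, -171.4]
force: [-0.4, -0.8, -0.0]
opening: 0.0701
gripper_force: 0.0
```

```bash
python3 go.py .544 -.0395 .127 176.2
```

```text
pos [ 0.5419 -0.0463  0.1942] [ 1.800e+02  4.000e-02 -1.714e+02] t 13.8333 open 0.0701
shift [-0.0038  0.008   0.084 ] turn 0.1378 rows>= 1.7
```

Emit:
send_rows([
  [[-0.004,0.008,0.005],0.07],
  [[-0.004,0.008,0.02],0.138],
  [[-0.004,0.008,0.05],0.138],
  [[-0.004,0.008,0.075],0.138],
  [[-0.004,0.008,0.084],0.138],
])

```text
clock: 14.25
tool_pos: [0.5428, -0.0412, 0.1246]
orientation: [-180.0, -0.2, 176.5]
force: [-0.7, -0.0, 0.1]
opening: 0.0699
gripper_force: 0.0
```

Emit:
send_rows([
  [[0,0,0],0],
  [[0,0,0],0],
  [[0,0,0],0],
  [[0,0,0],0],
  [[0,0,0],0],
], gripper=0.2)

```text
clock: 14.67
tool_pos: [0.5449, -0.041, 0.1282]
orientation: [180.0, 0.1, 176.5]
force: [0.2, 2.7, 1.0]
opening: 0.042
gripper_force: 1.1
```

Emit:
send_rows([
  [[0,0,0],0],
  [[0,0,0],0],
  [[0,0,0],0],
  [[0,0,0],0],
  [[0,0,0],0],
])

```text
clock: 15.08
tool_pos: [0.5449, -0.041, 0.1281]
orientation: [180.0, 0.1, 176.5]
force: [-1.1, 1.1, 7.0]
opening: 0.04
gripper_force: 30.0
```

```bash
python3 go.py .4501 .3468 .24 176.2
```

```text
pos [ 0.5449 -0.041   0.1281] [1.7998e+02 1.1000e-01 1.7653e+02] t 15.0833 open 0.04
shift [ 0.1474  0.4768 -0.14  ] turn 0.0036 rows>= 9.9
```

Emit:
send_rows([
  [[0,0,-0.008],0],
  [[0,0,-0.025],0],
  [[0,0,-0.05],0],
  [[0,0,-0.09],0],
  [[0,0,-0.13],0],
])

```text
clock: 15.5
tool_pos: [0.543, -0.0415, 0.2314]
orientation: [-180.0, -0.2, 176.5]
force: [1.1, -0.1, -1.6]
opening: 0.0398
gripper_force: 30.0
```

```bash
python3 go.py .43 .347 .20 176.2; python3 f6.py | grep stub
```

```text
pos [ 0.543  -0.0415  0.2314] [-179.95   -0.19  176.49] t 15.5 open 0.0398
shift [0.1705 0.4761 0.0395] turn 0.0033 rows>= 9.7
stub 1 [0.5571 0.0523 0.0717] [   7. -134.   -3.] 0.914
stub 1 [0.5512 0.0569 0.0672] [  12. -128.    8.] 0.942
stub 1 [0.5518 0.0563 0.0678] [  17. -127.   10.] 0.956
```

Emit:
send_rows([
  [[0.008,0.022,0],0],
  [[0.022,0.06,0],0],
  [[0.038,0.106,0],0],
  [[0.054,0.15,0],0],
  [[0.07,0.195,0],0],
])

```text
clock: 16.22
tool_pos: [0.4963, 0.1187, 0.2295]
orientation: [-179.9, -0.1, 176.5]
force: [0.7, -0.3, -1.4]
opening: 0.0403
gripper_force: 30.0
```

Emit:
send_rows([
  [[0.016,0.045,0],0],
  [[0.032,0.09,0],0],
  [[0.048,0.135,0],0],
  [[0.064,0.18,0],0],
  [[0.078,0.22,0.01],0],
])

```text
clock: 16.63
tool_pos: [0.4453, 0.2995, 0.2229]
orientation: [-180.0, 0.0, 176.6]
force: [1.6, -0.1, -1.5]
opening: 0.0401
gripper_force: 30.0
```

```bash
python3 go.py .43 .347 .105 176.2
```

```text
pos [0.4453 0.2995 0.2229] [-1.7999e+02  1.0000e-02  1.7655e+02] t 16.6333 open 0.0401
shift [0.0227 0.0582 0.1474] turn 0.0039 rows>= 3.1
```

Emit:
send_rows([
  [[0.012,0.035,0.01],0],
  [[0.021,0.055,0.03],0],
  [[0.023,0.058,0.07],0],
  [[0.023,0.058,0.11],0],
  [[0.023,0.058,0.145],0],
])

```text
clock: 17.05
tool_pos: [0.4294, 0.3442, 0.104]
orientation: [-179.8, -0.1, 176.6]
force: [0.8, 0.3, -2.1]
opening: 0.0401
gripper_force: 30.0
```

Emit:
send_rows([
  [[0,0,0.01],0],
  [[0,0,0.014],0],
  [[0,0,0.014],0],
  [[0,0,0.014],0],
  [[0,0,0.014],0],
])

```text
clock: 17.47
tool_pos: [0.4313, 0.3455, 0.0974]
orientation: [179.9, 0.1, 176.5]
force: [0.1, 0.5, -1.1]
opening: 0.0401
gripper_force: 30.0
```

Emit:
send_rows([
  [[0,0,0],0],
  [[0,0,0],0],
  [[0,0,0],0],
  [[0,0,0],0],
  [[0,0,-0.01],0],
], gripper=0.75)

```text
clock: 17.88
tool_pos: [0.4302, 0.3442, 0.1032]
orientation: [-179.9, -0.1, 176.5]
force: [-0.8, 0.1, -1.1]
opening: 0.064
gripper_force: 0.0
```

Emit:
send_rows([
  [[0,0,-0.03],0],
  [[0,0,-0.07],0],
  [[0,0,-0.11],0],
  [[0,-0.03,-0.14],0],
  [[0,-0.07,-0.15],0],
])

```text
clock: 18.3
tool_pos: [0.4287, 0.2911, 0.2285]
orientation: [179.7, 0.3, 176.7]
force: [0.7, 0.7, 0.7]
opening: 0.0656
gripper_force: 0.0
```

```bash
python3 go.py .560 .055 .23 -179; python3 f6.py | grep stub
```

```text
pos [0.4287 0.2911 0.2285] [179.71   0.26 176.66] t 18.3 open 0.0656
shift [-0.181  -0.2851 -0.0025] turn -0.0482 rows>= 6.5Traceback (most recent call last):
  File "f6.py", line 19, in <module>
    r=minimize(f,p0,method="Nelder-Mead",options=dict(initial_simplex=sx,maxfev=350))
    res = _minimize_neldermead(fun, x0, args, callback, bounds=bounds,
                               **options)
    fsim[k] = func(sim[k])
              ~~~~^^^^^^^^
    fx = function(np.copy(x), *(wrapper_args + args))
  File "f6.py", line 17, in <lambda>
    f=lambda p:-sum((h&g).sum()/(h|g).sum() for h,g in((h,hullmask(proj(s,P(p,B)))) for s,h in zip(S,H)))/len(H)
               ~~~~~~~~~~~~~~~~~~~~~~~~~~~~~~~~~~~~~~~~~~~~~~~~~~~~~~~~~~~~~~~~~~~~~~~~~~~~~~~~~~~~~~~~~~^~~~~~~
ZeroDivisionError: division by zero
```

Emit:
send_rows([
  [[-0.024,-0.04,0],-0.01],
  [[-0.05,-0.08,0],-0.02],
  [[-0.076,-0.12,0],-0.03],
  [[-0.102,-0.16,0],-0.05],
  [[-0.128,-0.2,0],-0.06],
], gripper=0.85)

```text
clock: 18.92
tool_pos: [0.5205, 0.1221, 0.2236]
orientation: [-180.0, -0.0, -177.9]
force: [0.4, 0.3, 0.3]
opening: 0.0745
gripper_force: 0.0
```

Emit:
send_rows([
  [[-0.025,-0.04,0],0],
  [[-0.045,-0.075,0],0],
  [[-0.045,-0.075,0],0],
  [[-0.045,-0.075,0],0],
  [[-0.045,-0.075,0],0],
])

```text
clock: 19.33
tool_pos: [0.5577, 0.0644, 0.2232]
orientation: [-180.0, -0.1, -178.1]
force: [-1.1, -0.2, -1.0]
opening: 0.0743
gripper_force: 0.0
```

```bash
python3 go.py .560 .055 .130 -178; sed -i 's/^for n,B,y0,tl.*/for n,B,y0,tl in(("stub",STUB,.05,(-2.2,)),):/' f6.py; python3 f6.py
```

```text
pos [0.5577 0.0644 0.2232] [-1.7997e+02 -7.0000e-02 -1.7813e+02] t 19.3333 open 0.0743
shift [-0.0027 -0.0118  0.1165] turn -0.0014 rows>= 2.2
stub 1 [0.5502 0.0618 0.0625] [  29. -141.   26.] 0.937
```

Emit:
send_rows([
  [[-0.003,-0.011,0.02],0],
  [[-0.003,-0.011,0.06],0],
  [[-0.003,-0.011,0.095],0],
  [[-0.003,-0.011,0.113],0],
  [[-0.003,-0.011,0.117],0],
])

```text
clock: 19.95
tool_pos: [0.5585, 0.0558, 0.1275]
orientation: [-179.9, -0.3, -178.0]
force: [-0.9, 0.4, 0.5]
opening: 0.0746
gripper_force: 0.0
```

Emit:
send_rows([
  [[0,0,0],0],
  [[0,0,0],0],
  [[0,0,0],0],
  [[0,0,0],0],
  [[0,0,0],0],
], gripper=0.2)

```text
clock: 20.37
tool_pos: [0.561, 0.0557, 0.1315]
orientation: [180.0, 0.1, -178.1]
force: [1.4, 0.6, 1.5]
opening: 0.0469
gripper_force: 29.1
```

Emit:
send_rows([
  [[0,0,0],0],
  [[0,0,0],0],
  [[0,0,0],0],
  [[0,0,0],0],
  [[0,0,0],0],
])

```text
clock: 20.78
tool_pos: [0.5612, 0.0559, 0.1312]
orientation: [180.0, 0.1, -178.1]
force: [-0.4, 0.5, 5.9]
opening: 0.0466
gripper_force: 29.1
```

Emit:
send_rows([
  [[0,0,-0.008],0],
  [[0,0,-0.025],0],
  [[0,0,-0.05],0],
  [[0,0,-0.09],0],
  [[0,0,-0.13],0],
])

```text
clock: 21.2
tool_pos: [0.5592, 0.055, 0.2345]
orientation: [-179.9, -0.2, -178.1]
force: [1.3, 0.7, -1.1]
opening: 0.047
gripper_force: 29.1
```

```bash
python3 go.py .48 .352 .23 -178
```

```text
pos [0.5592 0.055  0.2345] [-179.94   -0.2  -178.11] t 21.2 open 0.047
shift [0.0867 0.3743 0.0055] turn -0.0013 rows>= 7.4
```

Emit:
send_rows([
  [[0.006,0.022,0],0],
  [[0.014,0.06,0],0],
  [[0.024,0.1,0],0],
  [[0.033,0.142,0],0],
  [[0.043,0.185,0],0],
])

```text
clock: 21.62
tool_pos: [0.52, 0.203, 0.2343]
orientation: [-180.0, -0.0, -178.2]
force: [1.1, 0.7, -1.5]
opening: 0.0465
gripper_force: 29.1
```

Emit:
send_rows([
  [[0.01,0.045,0],0],
  [[0.02,0.09,0],0],
  [[0.03,0.13,0],0],
  [[0.038,0.165,0],0],
  [[0.042,0.183,0],0],
])

```text
clock: 22.03
tool_pos: [0.4814, 0.35, 0.234]
orientation: [-180.0, -0.0, -178.0]
force: [0.1, -1.2, -1.5]
opening: 0.047
gripper_force: 29.1
```

```bash
python3 go.py .48 .352 .105 -178
```

```text
pos [0.4814 0.35   0.234 ] [-1.7998e+02 -4.0000e-02 -1.7799e+02] t 22.0333 open 0.047
shift [0.0015 0.0026 0.1613] turn 0.0001 rows>= 3.1
```

Emit:
send_rows([
  [[-0.01,0.002,0.02],0],
  [[-0.01,0.002,0.06],0],
  [[-0.01,0.002,0.1],0],
  [[-0.01,0.002,0.13],0],
  [[-0.01,0.002,0.15],0],
])

```text
clock: 22.45
tool_pos: [0.4894, 0.3476, 0.1113]
orientation: [-179.8, -0.2, -178.1]
force: [0.1, -0.6, -2.0]
opening: 0.0467
gripper_force: 29.1
```

Emit:
send_rows([
  [[0,0,0.008],0],
  [[0,0,0.014],0],
  [[0,0,0.017],0],
  [[0,0,0.017],0],
  [[0,0,0.017],0],
])

```text
clock: 22.87
tool_pos: [0.491, 0.3497, 0.1017]
orientation: [179.9, 0.1, -178.1]
force: [0.3, 0.4, -1.2]
opening: 0.0472
gripper_force: 29.1
```

Emit:
send_rows([
  [[0,0,0],0],
  [[0,0,0],0],
  [[0,0,0],0],
  [[0,0,0],0],
  [[0,0,0],0],
], gripper=0.75)

```text
clock: 23.28
tool_pos: [0.4907, 0.3495, 0.101]
orientation: [180.0, 0.0, -178.1]
force: [-0.5, -0.3, 0.0]
opening: 0.0653
gripper_force: 0.0
```

Emit:
send_rows([
  [[0,0,-0.01],0],
  [[0,0,-0.05],0],
  [[0,0,-0.1],0],
  [[0,0,-0.15],0],
  [[0,0,-0.2],0],
])

```text
clock: 23.7
tool_pos: [0.4903, 0.3489, 0.2631]
orientation: [-180.0, 0.0, -178.1]
force: [-0.3, 1.0, 0.5]
opening: 0.0659
gripper_force: 0.0
```

Emit:
send_rows([
  [[0.04,0,0],0],
  [[0.08,0,0],0],
  [[0.12,0,0],0],
  [[0.12,0,0],0],
  [[0.12,0,0],0],
])

```text
clock: 24.12
tool_pos: [0.3934, 0.3462, 0.262]
orientation: [179.9, 0.1, -178.0]
force: [0.7, 1.0, 0.4]
opening: 0.0657
gripper_force: 0.0
```

Run:
```python
from lk2 import *
A=cv2.resize(a["color"][110:370,70:490],(640,396)); B=cv2.resize(b["color"][200:320,260:385],(160,154))
C=cv2.resize(b["color"][240:350,130:240],(160,160))
c=np.zeros((396,800,3),np.uint8); c[:,:640]=A; c[:154,640:]=B; c[160:320,640:]=C
cv2.imwrite("pics/end.png",c[...,::-1])
for n in("scoop_grip","coupling","stub"):
  for s in(a,b): print(n,[((np.array(d["xy"])*[640,480]).round().tolist(),atz(s,np.array(d["xy"])*[640,480],.02)[:2].round(2).tolist(),round(d["conf"],2)) for d in ctrl.boxes_of(s,n)])
```

```text
scene nut0 0.63 [294.3 273.1] [ 0.628 -0.068] px 56 rect [293.5 271.5] [7. 7.] 90.0
scene nut0 0.47 [340.6 259.8] [0.641 0.027] px 41 rect [340. 259.] [5.7 7.1] 45.0
scene nut0 0.44 [308.6 265.6] [ 0.625 -0.035] px 63 rect [311. 265.] [8. 8.] 90.0
top stub 0.34 [343.3 246.8] [ 0.571 -0.04 ] px 45 rect [344. 246.] [6. 6.] 90.0
top nut0 0.6 [322.2 245.3] [0.575 0.011] px 30 rect [320.3 243.8] [5.7 4.9] 45.0
top nut0 0.39 [346.2 245.3] [ 0.574 -0.047] px 20 rect [344. 246.] [4. 4.] 90.0
scoop_grip [([134.0, 304.0], [0.51, -0.36], 0.89)]
scoop_grip [([466.0, 273.0], [0.5, -0.35], 0.88)]
coupling [([408.0, 159.0], [0.4, 0.36], 0.49)]
coupling []
stub [([186.0, 353.0], [0.66, -0.31], 0.95), ([212.0, 261.0], [0.48, -0.19], 0.91), ([234.0, 310.0], [0.61, -0.19], 0.72), ([424.0, 176.0], [0.47, 0.36], 0.69), ([129.0, 369.0], [0.64, -0.41], 0.58)]
stub [([400.0, 288.0], [0.47, -0.19], 0.77), ([189.0, 275.0], [0.5, 0.35], 0.61), ([442.0, 217.0], [0.65, -0.29], 0.6), ([482.0, 219.0], [0.64, -0.4], 0.54), ([398.0, 230.0], [0.61, -0.18], 0.53)]
```

View pics/end.png

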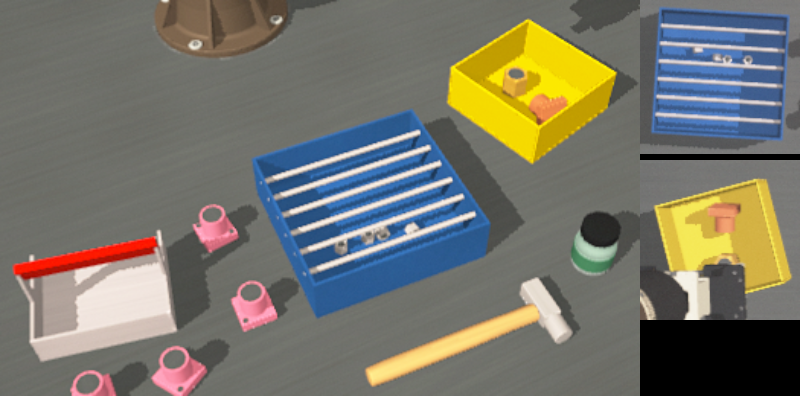

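Run:
```python
from h import *
a=ctrl.snapshot("scene"); b=ctrl.snapshot("top")
for p,q in(((293.5,272),(344,246.3)),((309.5,265),(327,246)),((321,263),(320.5,244)),((340.4,259.6),(305.3,239))): print([v.round(3) for v in tri(a,p,b,q)])
```

```text
[array([ 0.574, -0.045,  0.007]), np.float64(0.0)]
[array([ 0.574, -0.004,  0.006]), np.float64(0.006)]
[array([0.58 , 0.016, 0.009]), np.float64(0.001)]
[array([0.594, 0.055, 0.012]), np.float64(0.002)]
```

All four nuts sit on the pan floor (z ≈ 0.01 m). Both fittings are in the bin, and the scoop stands empty and upright.

```bash
python3 -c "
from plant import ctrl
print(ctrl.close_job())"
```

```text
the job is handed in; nothing more can be done
None
```

The job is handed in at about 24 s on the robot's clock: the four nuts are in the pan under the bars, the coupling and stub are in the yellow bin, the empty scoop stands upright on the bench, and I left the hammer, wrench and jar alone.

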